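# Lock the tray stop into the mixer platform

### The arm

A 6-joint arm with a two-finger parallel gripper is mounted at the origin on the work surface; the furniture and walls round the work are solid. World frame = base frame: x ahead of the robot, y to its left, z up, the work surface at z = 0. Lengths are in m, angles in rad, forces in N, time in s.
With the tool pointing down it reaches from about 0.3 to 0.775 m from the base axis. Payload 14.6 kg.
Tool frame: the origin (TCP) lies midway between the tips of the shut fingers; the grasp point (between the pads) lies 19 mm behind it; z points along the fingers, y is the line along which they close (so a half turn about z gives the same grasp; the last joint's range is limited). The gripper opens to 85 mm and grips with 20 to 120 N. Pads are 22 mm wide; open, the fingers measure 114 mm over their backs; the gripper's body (76 mm by 85 mm) begins 54 mm behind the grasp point. The pads swing forward as they close: fully open they stand 13 mm farther back than shut.
Start: joints at [1.034, 0.3, 1.521, -0, 1.321, -0.067], TCP at [0.249, 0.49, 0.231] pointing down, gripper open.
Joint ranges: [-3.03, 3.03], [-0.79, 2.21], [0.23, 2.52], [-1.04, 4.18], [0, 3.07], [-2.55, 2.55]. Speed limits (rad/s): [2.22, 2.22, 2.57, 3.14, 3.14, 3.14].

### API

Orientations are given as a unit quaternion [x, y, z, w].
In Python, from rig import arm gives the robot as it stands. Calls block until the motion is done:
- arm.move_pose(position, orientation): joint-space move of the TCP to a pose.
- arm.line_to(position, rotation=None, rate=0.15, max_force=None): straight line of the TCP; rotation=None keeps the orientation; rate is the mean speed in m/s. With max_force (N) it stops when the force on the tool has changed by that much, and returns True; else False.
- arm.set_joints(angles): joint-space move.
- arm.let_go() and arm.close_gripper(): open the fingers fully, or close them until they stop; the grip force is fixed at half the most.
- arm.dwell(seconds).
- arm.inverse_kinematics(position, orientation): joint angles nearest the present ones, or None.
- arm.state(): the state.
- arm.snapshot(name): name is "scene" or "side" or "wrist"; returns a dict with "frame" (480x640x3 uint8, red, green, blue), "range_z" (480x640 float32, m along the optical axis (not along the pixel's ray), 0 where there is no reading), "vfov" (degrees; the focal length in pixels is half the picture's height over the tangent of half this angle, whatever the lens; pixels are square), "cx", "cy" (the principal point, pixels), "pose" (4x4, takes a point from camera to world coordinates). Camera axes: x right, y down, z forward; pixel columns grow to the right and rows downward; lengths in m; the calibration is good to about 2 mm. A picture is of the moment at which its call begins.
A pose or a line that the arm cannot do raises arm.MotionError and nothing moves.
- arm.hand_in(): hands the job in; it is judged then, once.
Trained networks look in a picture, given as the dict that the camera call returned (one of the last four; its "shot" number tells which), for a name from the list of things; names that differ only in an ending like _2 or _b are one class to them, and where a whole thing is asked for, a point or a joint stands for the part that bears it (a point fixed in the world has none). Each returns a list of dicts, best first, with "p" (0 to 1); they miss things now and then, are a little off and sometimes report something else, mostly with a low value. They report only what shows in the picture. A call takes as long as a camera call. They do not tell look-alikes from the thing itself.
- arm.spot_in(thing, picture): "centre" ([column, row] in pixels, amid what is visible of it).
The state is a dict: "time": time; "joints": joint angles; "joint_vel": joint speeds; "joint_torque": joint torques, N m; "tcp_pos": TCP position; "ee_rot": TCP orientation; "ft_force": force on the tool from outside, world axes, zero at the start; "torque": the same for the moment, N m; "opening": opening from 0.0 (shut) to 1.0 (fully open); "finger_force": force on a finger pad.
Only numpy, scipy, OpenCV 4.12 (cv2) and the standard library are available. Lean on these libraries where they do the work, as an engineer would, in place of code of your own. Each camera call takes 0.05 s, during which the arm holds its last target. There are 200 camera calls.

### The job

Secure the cuvette tray on the mixer: take the blue tray stop out of its parking stand, pass its T-shaped foot down through the slot in the mixer platform until the collar sits on the platform, then give it a quarter turn so that it is locked and its blue wing points straight at the tray, and let go of it. Leave the orange pin in the stand and the tray in its place.

Things in the scene. Friction and masses are not known exactly. Their poses are not given: they have to be found in the camera images.
- tray_stop: Blue T-foot stop, 70 g, upright in a slot of the grey stand; lifts straight out. Blue wing grip 64 x 14 x 32 mm high (pinch the 14), black collar dia 40 x 4, steel shank dia 10, crossbar 36 x 12 x 10 high. Origin: on the axis, underside of collar (parked: 36 mm over worktop); wing 4 to 36 mm above it, crossbar 13 to 23 below. x along wing and crossbar, z up; a half turn looks the same.
- slot (a point): Centre of the slot in the white mixer's aluminium platform, on its top face, 72 mm over the worktop. Slot 48 mm long along y, 22 wide along x; z up, +x to the tray, whose side is 46 mm away. Plate 8 mm thick, 26 mm free below it: with the collar on the plate the crossbar is under it and turns freely either way. The mixer is fixed.
- tray: Grey tray of clear cuvettes, 65 x 100 x 45 mm, loose on the mixer platform beside the slot, a low fence round its other three sides. Origin: centre of its underside; z up.
- plain_pin: Orange pin, a bystander, in the stand's other slot, 100 mm from the blue stop, wings parallel: same grip and collar, but orange and with a straight shank without crossbar. Origin and axes as for the blue stop.
There are look-alikes about, which are no part of the job. Of the things that look like the tray_stop, the larger one is meant. There is more than one size of the tray; the one meant has the size given above.

How it is judged:
On the way:
1. the T foot of the blue tray stop is through the slot, crossbar still along the slot (horizontal distance between tray_stop and slot below 0.018 m and z of tray_stop in the frame of slot between -0.005 and 0.005 m and angle between the x axis of tray_stop and the y axis of slot, either way round below 0.4 rad), for 0.05 s.
At the end, for the whole second after the job is handed in: Blue stop at rest, upright (7 deg), within 18 mm of the slot centre, collar within 5 mm of the platform, wing across the slot, pointing at the tray (17 deg). Tray upright (7 deg), within 25 mm of its start; orange pin within 25 mm of its start (horizontal distance between tray_stop and slot below 0.018 m and z of tray_stop in the frame of slot between -0.005 and 0.005 m and angle between the x axis of tray_stop and the x axis of slot, either way round below 0.3 rad and angle between each of tray_stop, tray's own z axis and vertical below 0.12 rad and linear speed of tray_stop below 0.02 m/s and distance of each of tray, plain_pin from where it was at the start of the episode below 0.025 m); the robot touches nothing.
It fails at once if the orange pin is taken out of the stand (distance of plain_pin from where it was at the start of the episode above 0.04 m).
It fails at once if the tray is tipped or pushed off its place (angle between tray's own z axis and vertical above 0.4 rad or distance of tray from where it was at the start of the episode above 0.04 m).
It also fails if it takes over 38 s, if anything falls off the work surface, if the arm or the gripper's body presses on something with over 40 N, if the wrist force passes 120 N, or if a joint passes its speed limit or range.

## Working session

There is one attempt and no reset: what is moved stays moved. The work goes in short steps, each a Python script; the robot and the scene stay as the last script left them, time stands still between calls to the robot, and variables do not carry over. Pictures are saved under pics/ and viewed, at most 10 in all, crops included, and the job is handed in when it is done.

```bash
mkdir -p pics; cat > h.py <<'E'
import numpy as np, cv2
from rig import arm
def f(s): return 240/np.tan(np.radians(s["vfov"])/2)
def cloud(s):
    z=s["range_z"]; v,u=np.mgrid[:480,:640]; k=f(s)
    p=np.stack([(u-s["cx"])*z/k,(v-s["cy"])*z/k,z],-1)
    w=p@s["pose"][:3,:3].T+s["pose"][:3,3]; w[z==0]=np.nan
    return w
def save(s,n): cv2.imwrite("pics/"+n,s["frame"][...,::-1])
E
python3 - <<'E'
from h import *
for c in ("scene","side"):
    s=arm.snapshot(c); save(s,c+"1.png"); w=cloud(s); np.savez("/tmp/"+c+".npz",w=w,f=s["frame"],pose=s["pose"])
    print(c,s["pose"][:3,3],s["pose"][:3,2])
    for t in ("tray_stop","plain_pin","tray","slot"):
        try:
            for d in arm.spot_in(t,s)[:4]:
                u,v=map(int,d["centre"]); print(t,round(d["p"],2),(u,v),w[v,u].round(3))
        except Exception as e: print(t,e)
E
```

```text
scene [-0.11314858  0.35327813  0.52497924] [ 0.7247402  -0.42236426 -0.54438963]
tray_stop 0.95 (400, 238) [ 0.439 -0.136  0.065]
tray_stop 0.86 (367, 276) [ 0.41  -0.042  0.034]
plain_pin 0.57 (373, 216) [ 0.539 -0.148  0.061]
tray 0.65 (373, 215) [ 0.539 -0.148  0.063]
tray 0.57 (217, 231) [0.586 0.159 0.101]
tray 0.55 (307, 240) [ 0.594 -0.025  0.015]
slot 0.97 (224, 276) [0.49  0.186 0.074]
side [0.24572493 0.41387482 0.78165836] [ 0.30100973 -0.47512427 -0.82683134]
tray_stop 0.68 (408, 195) [ 0.441 -0.126  0.07 ]
tray_stop 0.58 (392, 255) [ 0.417 -0.039  0.034]
plain_pin 0.58 (359, 166) [ 0.538 -0.144  0.061]
tray 0.97 (288, 218) [ 0.595 -0.019  0.02 ]
tray 0.57 (209, 275) [0.586 0.167 0.117]
slot 0.69 (241, 321) [0.542 0.172 0.038]
```

View pics/scene1.png

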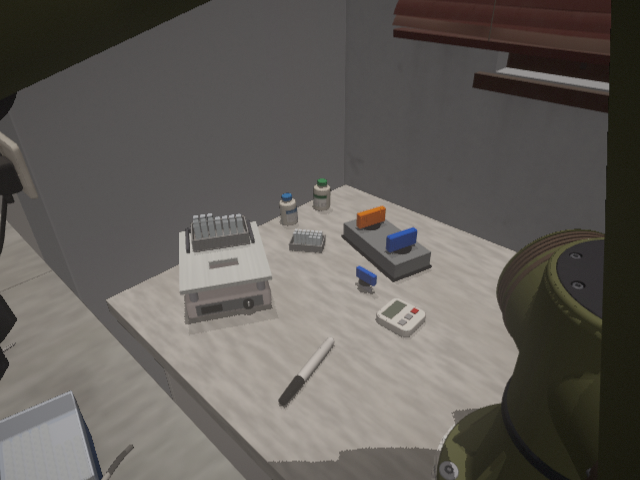

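View pics/side1.png

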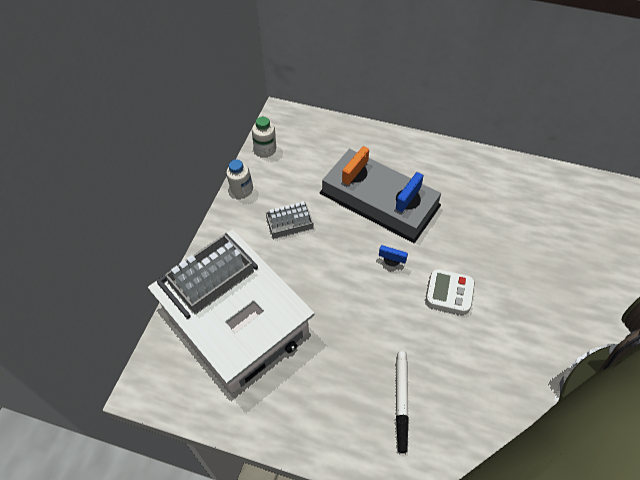

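The blue stop is at scene pixel (400,240), next to the orange pin in the stand. The small blue one at (367,276) is a decoy. The slot is at scene (224,264) and side (243,316), with the tray behind it on the far-left side of the platform.

```bash
cat >> h.py <<'E'
def onplane(s,u,v,h):
    k=f(s); d=np.stack([(u-s["cx"])/k,(v-s["cy"])/k,np.ones(len(u))],-1)@s["pose"][:3,:3].T
    o=s["pose"][:3,3]; return (o+d*((h-o[2])/d[:,2])[:,None])[:,:2]
def rect(p):
    (c,wh,a)=cv2.minAreaRect((p*1000).astype(np.float32)); w,h=wh
    if w<h: w,h,a=h,w,a+90
    return np.array(c)/1000,(round(w,1),round(h,1)),round((a+90)%180-90,1)
def hole(s,near,h=.072):
    w=cloud(s); m=(abs(w[...,2]-h)<.004)&(np.hypot(w[...,0]-near[0],w[...,1]-near[1])<.3)
    n,l,st,ce=cv2.connectedComponentsWithStats((~m).astype(np.uint8),connectivity=4)
    best=[]
    for i in range(1,n):
        if st[i,4]<60: continue
        v,u=np.nonzero(l==i); p=onplane(s,u,v,h)
        if np.hypot(*(p.mean(0)-near))<.03 and np.ptp(p,0).max()<.09: best.append((st[i,4],)+rect(p))
    return best
def wing(s,near,col="b",top=.072):
    w=cloud(s); F=s["frame"].astype(int); r,g,b=F[...,0],F[...,1],F[...,2]
    m=(b>1.6*r)&(b>60) if col=="b" else (r>1.8*b)&(r>90)
    m&=np.hypot(w[...,0]-near[0],w[...,1]-near[1])<.06
    z=w[...,2][m]; t=m&(w[...,2]>np.percentile(z,97)-.005)
    return rect(w[t][:,:2]),z.min().round(3),np.percentile(z,97).round(3),t.sum()
E
python3 - <<'E'
from h import *
for c in ("scene","side"):
    s=arm.snapshot(c); w=cloud(s); 
    print(c,"blue",wing(s,(.44,-.13)),"orange",wing(s,(.54,-.145),"o"))
    print("hole",hole(s,np.array([.52,.17])))
    m=(np.hypot(w[...,0]-.53,w[...,1]-.17)<.05); z=w[...,2][m]; print(np.histogram(z,np.arange(.03,.13,.005)))
print(arm.state()["ee_rot"], arm.state()["time"])
E
```

```text
scene blue ((array([ 0.44297781, -0.14310823]), (62.3, 12.3), 87.6), np.float64(0.037), np.float64(0.074), np.int64(146)) orange ((array([ 0.54318622, -0.14528835]), (64.1, 13.5), 86.8), np.float64(0.032), np.float64(0.074), np.int64(125))
hole [(np.int32(140), array([0.52649878, 0.17393686]), (47.5, 15.6), 75.5)]
(array([   0,  344,   80,    0,    0,    0,    3,   64, 1352,   83,   69,
         66,   73,   67,    0,    0,    0,    0,    0]), array([0.03 , 0.035, 0.04 , 0.045, 0.05 , 0.055, 0.06 , 0.065, 0.07 ,
       0.075, 0.08 , 0.085, 0.09 , 0.095, 0.1  , 0.105, 0.11 , 0.115,
       0.12 , 0.125]))
side blue ((array([ 0.44610391, -0.14125618]), (65.5, 14.2), 88.7), np.float64(-0.002), np.float64(0.073), np.int64(287)) orange ((array([ 0.54567218, -0.14402681]), (64.3, 13.9), 89.6), np.float64(0.034), np.float64(0.074), np.int64(247))
hole [(np.int32(496), array([0.52856702, 0.17573198]), (47.2, 21.5), 74.2)]
(array([   4,  410,   18,    0,    0,    0,   19,  320, 3063,   69,   63,
         64,   73,   78,    0,    0,    0,    0,    0]), array([0.03 , 0.035, 0.04 , 0.045, 0.05 , 0.055, 0.06 , 0.065, 0.07 ,
       0.075, 0.08 , 0.085, 0.09 , 0.095, 0.1  , 0.105, 0.11 , 0.115,
       0.12 , 0.125]))
[ 2.32763009e-01  9.72533486e-01 -1.42554584e-05  1.03960947e-05] 0.6
```

```bash
cat >> h.py <<'E'
from scipy.spatial.transform import Rotation as R
def q(deg):
    a=np.radians(deg); y=np.array([np.cos(a),np.sin(a),0]); z=np.array([0,0,-1.])
    return R.from_matrix(np.stack([np.cross(y,z),y,z],1)).as_quat()
E
python3 - <<'E'
from h import *
for a in (-1.5,178.5):
  for d in (90,-90):
    o=[]
    for p,t in (((.445,-.142,.043),a),((.528,.175,.08),a-13.7),((.528,.175,.08),a-13.7+d)):
        j=arm.inverse_kinematics(p,q(t)); o.append(None if j is None else np.round(j,2)[[0,5]])
    print(a,d,o)
a=-1.5 if abs(arm.inverse_kinematics((.445,-.142,.043),q(-1.5))[5])<abs(arm.inverse_kinematics((.445,-.142,.043),q(178.5))[5]) else 178.5
arm.move_pose((.445,-.142,.17),q(a))
s=arm.snapshot("wrist"); save(s,"w1.png")
print(a,wing(s,(.445,-.142)),wing(s,(.545,-.145),"o"),arm.state()["time"])
E
```

```text
-1.5 90 [array([-0.39, -0.36]), array([0.25, 0.52]), array([ 0.25, -1.05])]
-1.5 -90 [array([-0.39, -0.36]), array([0.25, 0.52]), array([0.25, 2.09])]
178.5 90 [None, None, array([0.25, 2.09])]
178.5 -90 [None, None, array([ 0.25, -1.05])]Traceback (most recent call last):
  File "<stdin>", line 8, in <module>
TypeError: 'NoneType' object is not subscriptable
```

a = -1.5 with a +90° turn keeps joint 6 well inside its range.

```bash
python3 - <<'E'
from h import *
arm.move_pose((.445,-.142,.17),q(-1.5))
s=arm.snapshot("wrist"); save(s,"w1.png")
print(wing(s,(.445,-.142)),wing(s,(.545,-.145),"o"),arm.state()["time"],arm.state()["tcp_pos"])
E
```

```text
((array([ 0.44564035, -0.1425742 ]), (62.7, 13.8), 88.9), np.float64(0.033), np.float64(0.073), np.int64(1452)) ((array([ 0.54505823, -0.14518463]), (63.4, 14.1), 88.6), np.float64(0.035), np.float64(0.073), np.int64(1525)) 3.0167 [ 0.44523347 -0.14147911  0.17005489]
```

View pics/w1.png

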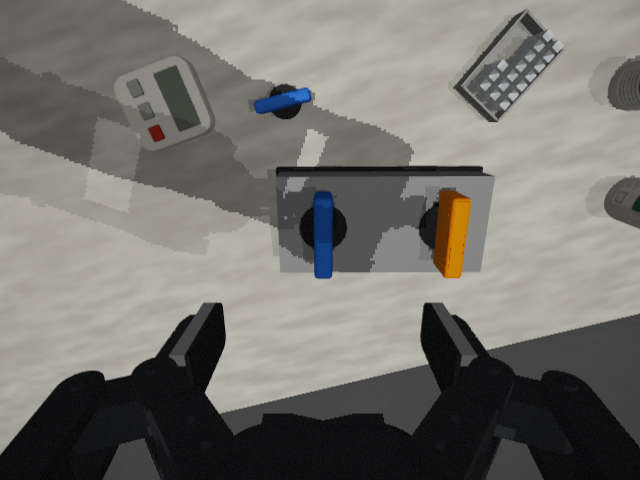

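The wrist view agrees: blue wing centred at (323,235), lined up between the fingers, with the orange one clear at (453,235). Next: grasp, lift and go above the slot.

```bash
python3 - <<'E'
from h import *
P=np.array([.4455,-.1422]); 
print(arm.line_to((*P,.0435),rotation=q(-1.2),max_force=15))
arm.close_gripper(); st=arm.state(); print(st["tcp_pos"],st["opening"],st["finger_force"],st["time"])
arm.line_to((*P,.17),rate=.12)
st=arm.state(); print(st["opening"],st["finger_force"])
arm.move_pose((.528,.175,.19),q(-15.2))
print(arm.state()["tcp_pos"],arm.state()["time"])
s=arm.snapshot("wrist"); save(s,"w2.png"); print("w",hole(s,np.array([.528,.175])),wing(s,(.528,.175)))
s=arm.snapshot("side"); save(s,"s2.png"); print("s",wing(s,(.528,.175)),hole(s,np.array([.528,.175])))
s=arm.snapshot("scene");print("c",wing(s,(.528,.175)))
E
```

```text
False
[ 0.44567111 -0.14227547  0.04372687] 0.152335564628301 58.864447474479675 4.6583
0.15521283679329964 58.38612914085388
[0.5280493  0.17410235 0.18978173] 7.1083
w [] ((array([0.52796729, 0.17311075]), (64.2, 13.9), 74.8), np.float64(0.189), np.float64(0.219), np.int64(4651))
s ((array([0.52539868, 0.1766955 ]), (56.0, 49.2), 38.4), np.float64(0.188), np.float64(0.219), np.int64(249)) [(np.int32(489), array([0.52826947, 0.17576242]), (47.4, 21.1), 74.4)]
c ((array([0.52407239, 0.17194032]), (61.8, 10.1), 74.6), np.float64(0.185), np.float64(0.22), np.int64(133))
```

View pics/w2.png

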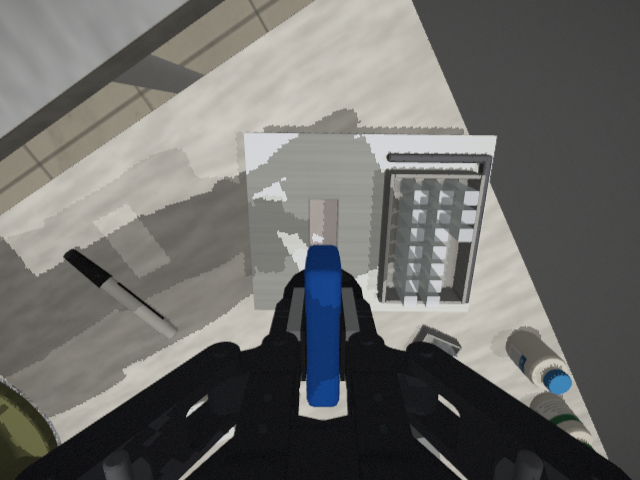

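View pics/s2.png

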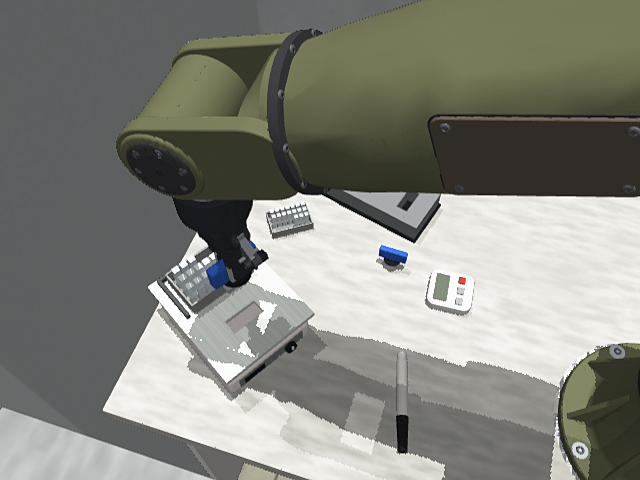

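The stop is held straight. In the wrist view the wing is at column 324, in line with the slot (columns 310–338), and the tray is undisturbed. Next: a guarded descent.

```bash
python3 - <<'E'
from h import *
p=(.5283,.1768)
arm.line_to((*p,.115))
hit=arm.line_to((*p,.0785),rate=.04,max_force=10)
st=arm.state(); print(hit,st["tcp_pos"],st["ft_force"],st["opening"],st["time"])
s=arm.snapshot("wrist"); print(wing(s,p)); save(s,"w3.png")
s=arm.snapshot("scene"); print(wing(s,p)); save(s,"c3.png")
E
```

```text
True [0.52805023 0.17673945 0.07973486] [-1.60069405 -0.41298714  5.28792219] 0.15171640012846188 8.7333
((array([0.52798059, 0.17595711]), (64.1, 14.0), 74.7), np.float64(0.075), np.float64(0.109), np.int64(4674))
((array([0.52566913, 0.17463959]), (62.2, 12.7), 74.0), np.float64(0.077), np.float64(0.11), np.int64(119))
```

View pics/c3.png

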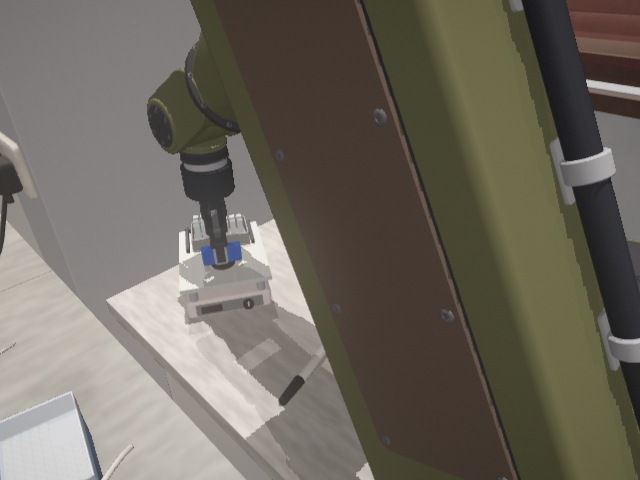

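The stop contacted at z 0.0797, exactly the expected seating height. Now the quarter turn.

```bash
python3 - <<'E'
from h import *
p=(.5283,.1765,.0800)
arm.line_to(p,rate=.02)
for a in (15,45,74.8): arm.move_pose(p,q(a)); print(arm.state()["ft_force"].round(1) if hasattr(arm.state()["ft_force"],'round') else arm.state()["ft_force"],arm.state()["torque"])
st=arm.state(); print(st["tcp_pos"],st["opening"],st["time"])
s=arm.snapshot("wrist"); print(wing(s,p[:2])); save(s,"w4.png")
E
```

```text
[-0.5  0.1 -0.7] [-0.01305078 -0.02052501  0.01891781]
[-0.7 -0.2 -1.1] [0.01827343 0.04860332 0.02567982]
[ 0.2 -0.5 -0.8] [-0.0774917  -0.03808962 -0.08506985]
[0.52828698 0.17649591 0.07996399] 0.15103781807427685 10.7833
((array([0.52987506, 0.17663077]), (64.3, 14.0), -15.5), np.float64(0.079), np.float64(0.109), np.int64(4682))
```

View pics/w4.png

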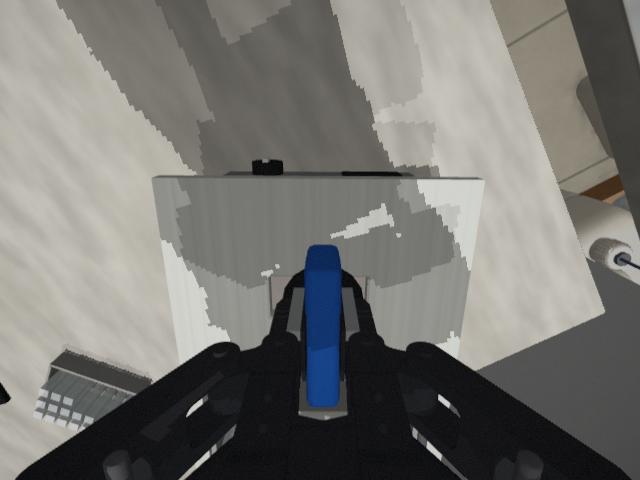

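The wing is now across the slot: blue at column 323, with the slot ends showing on both sides at (275,292) and (365,292). Release, retreat and check.

```bash
python3 - <<'E'
from h import *
p=(.5283,.1765)
arm.let_go(); arm.line_to((*p,.20),rate=.12); arm.dwell(.3)
s=arm.snapshot("wrist"); print(wing(s,p),hole(s,np.array(p))); save(s,"w5.png")
s=arm.snapshot("side"); print(wing(s,p))
st=arm.state(); print(st["ft_force"],st["time"])
E
```

```text
((array([0.52944629, 0.17691177]), (62.8, 13.6), -14.7), np.float64(0.072), np.float64(0.109), np.int64(1526)) [(np.int32(274), array([0.52313763, 0.15767389]), (21.5, 11.6), -16.9), (np.int32(93), array([0.53268774, 0.19411847]), (20.7, 6.6), -13.8)]
((array([0.53007892, 0.17753662]), (64.7, 14.0), -15.6), np.float64(0.074), np.float64(0.11), np.int64(469))
[-0.37639646 -0.6569992  -0.1173184 ] 13.075
```

View pics/w5.png

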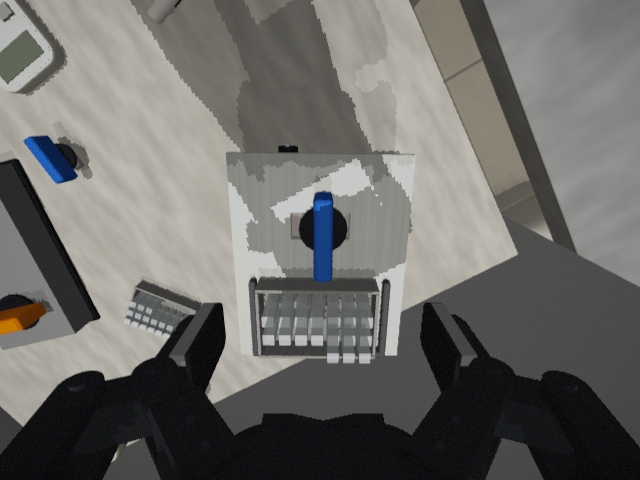

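The stop is upright and seated at (323,230), with its wing pointing at the tray. The tray and the orange pin are in place and the gripper is clear.

```bash
python3 -c "
from rig import arm
print(arm.hand_in())"
```

```text
the job is handed in; nothing more can be done
None
```

The blue tray stop is through the slot, seated, turned so its wing points at the tray, and released; the tray and orange pin looked undisturbed in the last picture, and I handed the job in at about 13 s (no verdict was returned).

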